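# Angle the tongued lid into the candle crate and lower it shut

## Task

Close the crate of candle tins with its wooden lid: hold the lid at an angle, slide its tongue under the lip of the crate's grooved rail until you feel it touch the bottom of the groove, then lower the other end flat behind the low cleat and press the lid down firmly so that it seats, before letting go. Be gentle, never force the joint, and leave the jars and the bottle where they stand.

Things in the scene. Friction and masses are not known exactly. Their poses are not given: they have to be found in the camera images.
- crate: Open plywood crate of candle tins, fixed to the bench, 196 (x) x 130 (y) mm, 62 mm high; tins end 24 mm below the lid. Origin: on the bench, mid crate; z up, x from grooved rail (end near the robot) to low cleat. The wooden lid frame on top (rail, cleat, seats) is held tight but sits up to 18 mm either way along crate x, unmeasured: feel for it. x values given are for the middle setting.
- groove (a point): Crate x = -93, y = 0, z = 70 mm: bottom of the rail's groove (an upright face) for the middle frame setting; this point does not show the shift. Upper lip: x -93 to -83, z 83 to 94; rail's back x = -113; groove floor z = 65; ledge seating the lid's underside: x -79 to -69, top z = 70. Rail 128 mm long in y, centred. Groove takes the tongue angled about 0.15 to 0.3 rad, cleat end up.
- cleat (a point): Crate x = 79.5, y = 0, z = 70 mm: foot of the cleat's face for the middle frame setting; does not show the shift. Cleat x 79.5 to 97, top z = 84; front seat x 69.5 to 79.5, top z = 70; open at the sides. 2.5 mm play in x when shut. Hard wood: seat the lid with a press of about 10 to 20 N; over 35 N between lid and crate, or over 18 N while still angled (more than 0.05 rad), splits the tongue.
- lid: Loose wooden lid, 0.2 to 0.33 kg: board x -77 to 77, 120 (y) x 14 mm; tongue on its -x edge, x -93 to -77, z 4 to 10; dark grip batten on top, mid board, 24 (x) x 80 (y), z 14 to 38 mm. Origin: centre of underside, z up. Starts flat on the bench, tongue roughly to the robot. Shut: origin 70 mm above the crate's, x 0 to 2.5 mm plus the frame's shift, y 0, axes parallel.
- tongue_tip (a point): Middle of the lid tongue's outer edge: (-93, 0, 7) mm in the lid's frame.
- candle_jar: Bystander: glass jar with a white candle, 72 mm diameter, 85 mm high, wick to 96 mm; origin at the centre of its underside.
- lidded_jar: Bystander: empty glass jar with a metal lid, 74 mm diameter, 97 mm high; origin at the centre of its underside.
- scent_bottle: Bystander: small amber bottle with a black cap, 44 mm diameter, 85 mm high; origin at the centre of its underside.
Mind the look-alikes: they are no part of the job. Of the things that look like the lid, the middle-sized one is meant.

How it is judged:
By the outcome, as a careful person would: the job done as asked, in the order asked, and still so for the second after the job is handed in, with the robot touching nothing.
It also fails if it takes over 48 s, if anything falls off the work surface, if the arm or the gripper's body presses on something with over 40 N, if the wrist force passes 120 N, or if a joint passes its speed limit or range.

## Robot

A 6-joint arm with a two-finger parallel gripper is mounted at the origin on the work surface. World frame = base frame: x ahead of the robot, y to its left, z up, the work surface at z = 0. Lengths are in m, angles in rad, forces in N, time in s.
With the tool pointing down it reaches from about 0.275 to 0.825 m from the base axis. Payload 4.9 kg.
Tool frame: the origin (TCP) lies midway between the tips of the shut fingers; the grasp point (between the pads) lies 19 mm behind it; x points along the fingers, z is the direction in which the jaws open and shut, and the axes are right-handed (so a half turn about x gives the same grasp; the last joint's range is limited). The gripper opens to 85 mm and grips with 20 to 120 N. Pads are 22 mm wide; open, the fingers measure 114 mm over their backs; the gripper's body (76 mm by 85 mm) begins 54 mm behind the grasp point. The pads swing forward as they close: fully open they stand 13 mm farther back than shut.
Start: joints at [-1.29, 0.326, -0.193, 1.052, 0, 1.437], TCP at [0.222, -0.503, 0.231] pointing down, gripper open.
Joint ranges: [-2.65, 2.65], [-0.97, 1.79], [-1.3, 1.35], [-1.93, 2.1], [-1.47, 1.37], [-3.14, 3.14]. Speed limits (rad/s): [2.57, 2.57, 3.14, 3.14, 3.14, 3.14].

## Interface

Orientations are given as [roll, pitch, yaw] about the fixed x, y, z axes, in that order (R = Rz(yaw) Ry(pitch) Rx(roll)).
In Python, from workcell import arm gives the robot as it stands. The module is installed in compiled form; this text tells all that it offers.
- The arm moves only by the tool play_rows, never from a script. Its argument "increments" is a list that holds one entry, the list of rows, each a list of 4 numbers: the shift along the tool's x, y, z in mm, then the turn about the tool's x in degrees. A call has 1 to 10 rows; each row is the pose to reach, as a shift and turn from the pose commanded when the call began, along the tool's axes at that moment; what a row does not reach only later rows make up. A row lasts 1/10 s, in which the tool goes at most 50 mm and 8.59 degrees, less where a joint would pass 70% of its speed; a pose out of reach is approached as far as the arm can. A call with a gripper value outside its range is refused whole. "jaw" is the opening, from -1 (shut) to 1 (fully open), set as the call begins (left out, the last holds). The fingers move at their own pace and stop on an object; "squeeze" is the grip in N (left out, the last holds). Time passes only in rows, so rows that repeat a pose let the fingers close. It gives the time, the measured TCP pose, the force and the opening at its end, in the units of the state.
- arm.get_obs(): the state, without advancing time (a new reading comes with each control period).
- arm.camera(name): name is "side" or "top" or "wrist"; returns (picture, depth): 420x560x3 uint8, red, green, blue; 420x560 float32, m along the optical axis (not along the pixel's ray), 0 where there is no reading.
- arm.camera_params(name): a dict with "vertical_fov" (degrees; the focal length in pixels is half the picture's height over the tangent of half this angle, whatever the lens; pixels are square), "cx", "cy" (the principal point, pixels), "R" (3x3) and "t" (3): a world point X has camera coordinates R X + t. Camera axes: x right, y down, z forward; pixel columns grow to the right and rows downward; lengths in m; the calibration is good to about 2 mm. A picture is of the moment at which its call begins: read the wrist's pose just before it. camera_params takes no time and is no camera call; for the wrist camera it gives the pose at the moment of the call.
- arm.hand_in(): hands the job in, once; it reports no verdict.
Trained networks look in the newest picture that a camera, given by its name, has taken for a name from the list of things; names that differ only in an ending like _2 or _b are one class to them, and where a whole thing is asked for, a point or a joint stands for the part that bears it (a point fixed in the world has none). Each returns a list of dicts, best first, with "p" (0 to 1); they miss things now and then, are a little off and sometimes report something else, mostly with a low value. They report only what shows in the picture. A call takes as long as a camera call. They do not tell look-alikes from the thing itself.
- arm.look_for(name, camera): "box" ([left, top, right, bottom] in pixels, round what is visible of it).
The state is a dict: "clock": time; "qpos": joint angles; "joint_vel": joint speeds; "joint_efforts": joint torques, N m; "position": TCP position; "eef_rot": TCP orientation; "contact_force": force on the tool from outside, world axes, zero at the start; "torque": the same for the moment, N m; "finger_gap": finger opening in m.
Only numpy, scipy, OpenCV 4.12 (cv2) and the standard library are available. Lean on these libraries where they do the work, as an engineer would, in place of code of your own. Each camera call takes 0.05 s, during which the arm holds its last target.

## Working session

There is one attempt and no reset: what is moved stays moved. The work goes in short steps, Python scripts to look and compute and a tool call to move; the robot and the scene stay as the last step left them, time stands still between calls to the robot, and variables do not carry over. Pictures are saved under pics/ and viewed, and the job is handed in when it is done.

Besides the shell and the picture viewer there is one more tool, called after ">>>" as name([rows], argument=value, ...), one row to a line, values as JSON. play_rows: Moves the arm, as the interface text tells. Its arguments: {"type":"object","properties":{"increments":{"type":"array","items":{"type":"array","items":{"type":"array","items":{"type":"number"}}}},"jaw":{"type":"number"},"squeeze":{"type":"number"}},"required":["increments"]}

```bash
mkdir -p pics; cat > h.py <<'E'
import numpy as np, cv2
from workcell import arm
from scipy.spatial.transform import Rotation as Ro
def par(n):
    p=arm.camera_params(n); f=210/np.tan(np.radians(p["vertical_fov"])/2)
    return f,p["cx"],p["cy"],np.array(p["R"]),np.array(p["t"])
def cloud(n,d):
    f,cx,cy,R,t=par(n)
    v,u=np.mgrid[0:d.shape[0],0:d.shape[1]]
    c=np.stack([(u-cx)/f*d,(v-cy)/f*d,d],-1)
    W=(c-t)@R
    W[d<=0]=np.nan
    return W
def save(fn,im): cv2.imwrite("pics/"+fn,im[:,:,::-1])
E
python3 - <<'E'
from h import *
for n in ["top","side"]:
    im,d=arm.camera(n); save(n+"0.png",im); np.savez(n+"0.npz",im=im,d=d,W=cloud(n,d))
    for k in ["lid","crate"]:
        print(n,k,arm.look_for(k,n))
    print(par(n))
o=arm.get_obs(); print(o)
E
```

```text
top lid [{'box': [150.9, 268.3, 243.2, 378.3], 'p': 0.86}, {'box': [134.9, 164.5, 188.2, 201.1], 'p': 0.82}, {'box': [202.4, 165.3, 267.4, 245.9], 'p': 0.79}]
top crate [{'box': [345.9, 165.6, 410.3, 265.3], 'p': 0.66}]
(np.float64(521.3500351399398), 276.49823184954806, 220.81887511173412, array([[ 0.01339297, -0.99987181,  0.008774  ],
       [-0.99786727, -0.01392574, -0.06377293],
       [ 0.06388694, -0.00790118, -0.99792586]]), array([0.04542016, 0.50606387, 1.22637326]))
side lid [{'box': [251.4, 181.0, 334.8, 224.7], 'p': 0.96}, {'box': [117.8, 155.4, 229.0, 220.5], 'p': 0.6}, {'box': [287.7, 147.3, 328.1, 175.5], 'p': 0.58}]
side crate [{'box': [223.4, 256.5, 380.2, 369.8], 'p': 0.73}]
(np.float64(454.1698460916863), 277.431862193502, 211.80495500806265, array([[ 0.9985893 , -0.04723769, -0.02424884],
       [-0.04779827, -0.60082114, -0.79795318],
       [ 0.02312425,  0.79798657, -0.60223144]]), array([-0.4950623 ,  0.10503644,  0.85830092]))
{'clock': 0.3, 'qpos': array([-1.29019854e+00,  3.26512567e-01, -1.92909263e-01,  1.05201505e+00,
       -4.16232329e-05,  1.43661603e+00]), 'joint_vel': array([ 4.27604777e-04, -3.12670112e-03,  4.43871845e-03,  5.43852069e-04,
        1.51552446e-03, -9.76141080e-05]), 'joint_efforts': array([ 4.08460373e-04, -4.42914355e+01,  2.62302804e+01,  8.96346406e-03,
       -8.15139606e-05, -9.75347291e-06]), 'position': array([ 0.22159987, -0.50318021,  0.23099292]), 'eef_rot': array([3.07230124, 1.57015442, 1.916283  ]), 'contact_force': array([ 0.24119254, -0.80482109, -0.95139791]), 'torque': array([-0.0140187 ,  0.03890564, -0.00426083]), 'finger_gap': 0.08529098332699932}
```

View pics/top0.png

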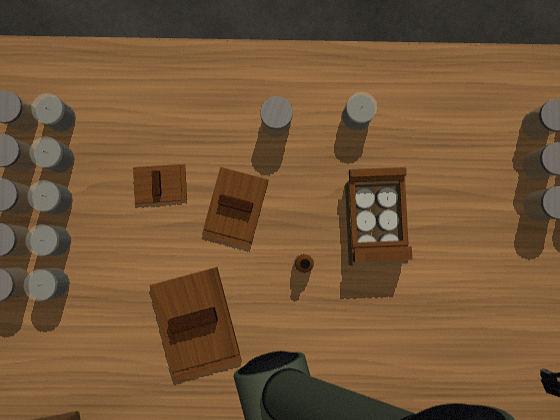

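View pics/side0.png

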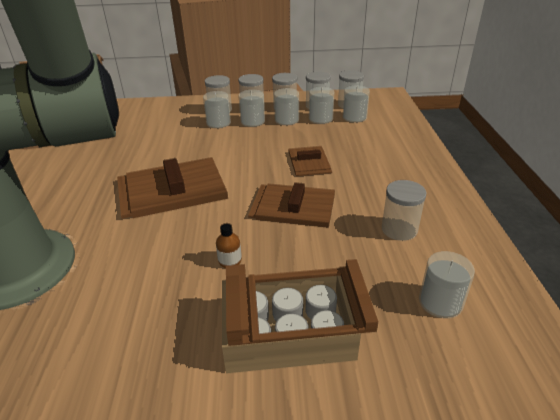

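Candidates in the top image: large (195,325), middle (235,208) and small (160,185). At about 2.35 mm/px the middle one measures roughly 120 x 170 mm, which fits. I'll confirm it in a crop and measure it together with the crate.

```bash
python3 - <<'E'
from h import *
z=np.load("top0.npz"); im,W=z["im"],z["W"]
c=im[150:275,190:430]; save("crop0.png",cv2.resize(c,None,fx=3.3,fy=3.3,interpolation=cv2.INTER_CUBIC))
# lid: region
for name,(l,t,r,b) in {"lid":(198,160,275,255),"crate":(335,160,420,275)}.items():
    P=W[t:b,l:r].reshape(-1,3); P=P[~np.isnan(P[:,0])]
    print(name,np.histogram(P[:,2],bins=np.arange(-.01,.12,.006)))
    for lo,hi in ([(.008,.02),(.028,.05)] if name=="lid" else [(.05,.1),(.074,.09),(.09,.1)]):
        q=P[(P[:,2]>lo)&(P[:,2]<hi)]
        rc=cv2.minAreaRect((q[:,:2]*1000).astype(np.float32)); print(lo,hi,len(q),rc,q.mean(0))
E
```

```text
lid (array([ 257, 2831,  764, 1798, 1269,   16,    8,  188,  160,    0,    0,
          0,    0,    0,    0,    0,    0,    0,    0,    0,    0]), array([-0.01 , -0.004,  0.002,  0.008,  0.014,  0.02 ,  0.026,  0.032,
        0.038,  0.044,  0.05 ,  0.056,  0.062,  0.068,  0.074,  0.08 ,
        0.086,  0.092,  0.098,  0.104,  0.11 ,  0.116]))
0.008 0.02 3067 ((539.089599609375, 155.43582153320312), (126.02589416503906, 170.40489196777344), 75.76992797851562) [0.53868702 0.15230072 0.01346473]
0.028 0.05 354 ((545.8666381835938, 150.3443603515625), (79.45616149902344, 24.345582962036133), 75.84230041503906) [0.54550284 0.15051519 0.03762417]
crate (array([ 292, 2970,  816,  410,  128,   88,  101,  125,  370, 1327,  136,
        281,  715,  706,   52,  366,  263,  574,   14,    0,    0]), array([-0.01 , -0.004,  0.002,  0.008,  0.014,  0.02 ,  0.026,  0.032,
        0.038,  0.044,  0.05 ,  0.056,  0.062,  0.068,  0.074,  0.08 ,
        0.086,  0.092,  0.098,  0.104,  0.11 ,  0.116]))
0.05 0.1 3104 ((516.5157470703125, -180.65493774414062), (219.46176147460938, 130.71505737304688), 3.0189058780670166) [ 0.50974454 -0.17871648  0.0752576 ]
0.074 0.09 530 ((521.3858642578125, -180.53466796875), (209.8739776611328, 129.45664978027344), 3.143099784851074) [ 0.59760449 -0.1750642   0.0836105 ]
0.09 0.1 736 ((430.966064453125, -184.64532470703125), (29.926799774169922, 127.94103240966797), 2.954948902130127) [ 0.43103121 -0.18498617  0.09384671]
```

View pics/crop0.png

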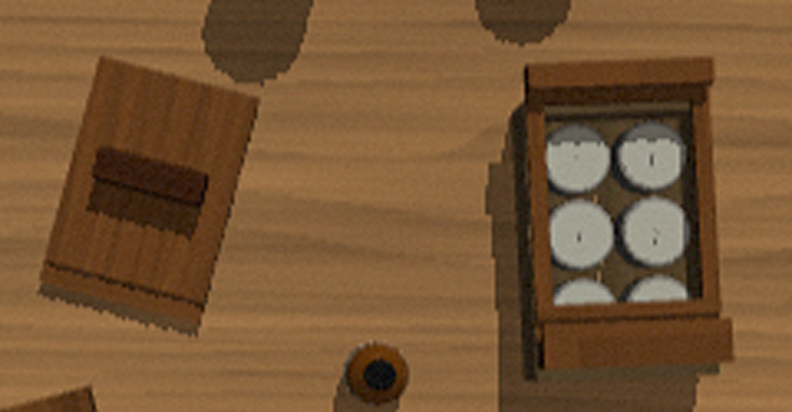

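The middle lid is confirmed: its batten measures 79.5 x 24.3 mm and its tongue faces the robot. The tool can't pitch, so I'll grip the batten by its ends (80 mm), which lets the lid hinge about its own y axis, and tilt it by pushing against an edge. Next I'm computing the approach.

```bash
cat >> h.py <<'E'
def go(xyz,az=None,prt=True):
    """increments for TCP target xyz, jaw azimuth az deg (mod 180)"""
    o=arm.get_obs(); R=Ro.from_euler('xyz',o["eef_rot"]).as_matrix()
    d=R.T@(np.array(xyz)-o["position"])*1000
    t=0
    if az is not None:
        a=np.radians(az); w=np.array([np.cos(a),np.sin(a),0]); l=R.T@w
        # turn about tool x bringing z to l
        t=np.degrees(np.arctan2(-l[1],l[2])); t=(t+90)%180-90
    print("inc",d.round(1),"turn",round(t,2),"| pos",o["position"].round(4),"jawaz",np.degrees(np.arctan2(R[1,2],R[0,2])).round(2),"xax",R[:,0].round(3),"q6",o["qpos"][5].round(2),"F",o["contact_force"].round(2),"T",o["torque"].round(3),"gap",round(o["finger_gap"],4),"t",round(o["clock"],2))
E
python3 - <<'E'
from h import *
go([0.50,0.165,0.23],75.8)
W=np.load("top0.npz")["W"]
P=W[160:190,335:420].reshape(-1,3);P=P[(P[:,2]>.078)&(P[:,2]<.09)]
q=P[P[:,0]>.58]
print(cv2.minAreaRect((q[:,:2]*1000).astype(np.float32)))
E
```

```text
inc [   1.3  524.1 -499.3] turn 37.97 | pos [ 0.2216 -0.5032  0.231 ] jawaz -66.23 xax [-0.     0.001 -1.   ] q6 1.44 F [ 0.24 -0.8  -0.95] T [-0.014  0.039 -0.004] gap 0.0853 t 0.3
((616.8451538085938, -175.69972229003906), (18.559329986572266, 128.67001342773438), 3.018906354904175)
```

>>> play_rows([
  [[0,30,-30,4],[0,60,-58,8],[0,95,-90,12],[0,130,-124,16],[0,165,-157,20],[0,200,-190,24],[0,235,-224,28],[0,270,-257,32],[0,305,-290,36],[0,340,-324,38]],
], jaw=1, squeeze=20)

```text
clock: 1.3
position: [0.4028, -0.068, 0.2316]
eef_rot: [1.412, 1.57, -0.41]
contact_force: [0.9, -0.2, -0.4]
finger_gap: 0.0854
```

```bash
python3 - <<'E'
from h import *
go([0.50,0.165,0.23],75.8)
E
```

```text
inc [   1.6   36.3 -249.9] turn -0.17 | pos [ 0.4028 -0.068   0.2316] jawaz -104.37 xax [ 0.001 -0.    -1.   ] q6 3.04 F [ 0.85 -0.21 -0.44] T [-0.028 -0.109  0.009] gap 0.0854 t 1.3
```

>>> play_rows([
  [[0,4,-25,-8.5],[0,7,-50,-17],[0,11,-75,-25.5],[0,14,-100,-34],[0,18,-125,-42.5],[0,22,-150,-51],[0,25,-175,-59.5],[0,29,-200,-68],[0,33,-225,-76.5],[1,36,-250,-85]],
])

```text
clock: 2.3
position: [0.4991, 0.1647, 0.2303]
eef_rot: [0.257, 1.57, -0.072]
contact_force: [0.3, 0.2, 0.7]
finger_gap: 0.0853
```

>>> play_rows([
  [[0,0,0,-8.5],[0,0,0,-17],[0,0,0,-25.5],[0,0,0,-34],[0,0,0,-42.5],[0,0,0,-51],[0,0,0,-59.5],[0,0,0,-68],[0,0,0,-76.5],[0,0,0,-85]],
])

```text
clock: 3.3
position: [0.4986, 0.1636, 0.2302]
eef_rot: [2.059, 1.571, -3.07]
contact_force: [0.1, 0.0, 1.2]
finger_gap: 0.0853
```

>>> play_rows([
  [[0,0,0,-8.5],[0,0,0,-10],[0,0,0,-10],[0,0,0,-10]],
])

```text
clock: 3.7
position: [0.4986, 0.1636, 0.2303]
eef_rot: [2.531, 1.571, -2.432]
contact_force: [0.1, -0.7, 0.4]
finger_gap: 0.0852
```

```bash
python3 - <<'E'
from h import *
go([0.50,0.165,0.23],75.8)
im,d=arm.camera("wrist"); save("w1.png",im); np.savez("w1.npz",im=im,d=d,W=cloud("wrist",d)); print(arm.camera_params("wrist"))
im,d=arm.camera("top"); save("top1.png",im)
go([0.50,0.165,0.23],75.8)
E
```

```text
inc [ 0.3 -1.   1.7] turn -0.15 | pos [0.4986 0.1636 0.2303] jawaz 75.65 xax [-0. -0. -1.] q6 0.43 F [ 0.08 -0.7   0.42] T [ 0.041  0.009 -0.031] gap 0.0852 t 3.7
{'vertical_fov': 71.18720759164242, 'cx': 278.9744095203356, 'cy': 207.32701145584093, 'R': array([[ 2.46819160e-01,  9.69061376e-01, -5.93760418e-04],
       [ 9.23373909e-01, -2.34996593e-01,  3.03574085e-01],
       [ 2.94042389e-01, -7.54761636e-02, -9.52807652e-01]]), 't': array([-0.28159643, -0.46180431,  0.24573477])}
inc [ 0.3 -1.   1.7] turn -0.11 | pos [0.4986 0.1636 0.2303] jawaz 75.69 xax [-0. -0. -1.] q6 0.43 F [-0.46 -0.17  0.86] T [-0.074 -0.016  0.01 ] gap 0.0852 t 3.8
```

View pics/w1.png

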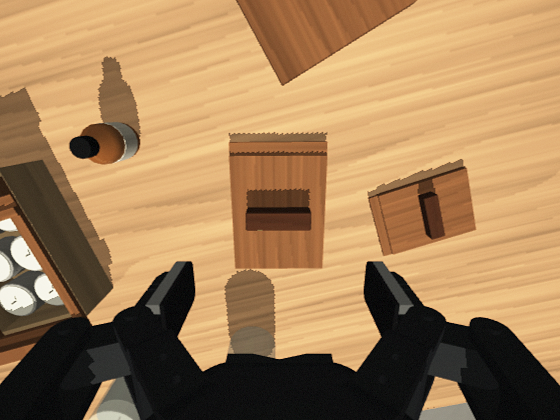

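The wrist view shows the lid centred at (278,205), its tongue up-image at row 140 and the batten at (278,217). It is square to the jaws.

```bash
python3 - <<'E'
from h import *
W=np.load("w1.npz")["W"]
P=W[120:275,220:340].reshape(-1,3)
for lo,hi in [(.009,.02),(.032,.045)]:
    q=P[(P[:,2]>lo)&(P[:,2]<hi)]
    print(len(q),cv2.minAreaRect((q[:,:2]*1000).astype(np.float32)),np.median(q[:,2]))
W=np.load("w1.npz")["W"]
# finger tips
F=W[260:300,165:195].reshape(-1,3); print(np.nanpercentile(F,[5,95],axis=0).round(3))
go([0.5455,0.1505,0.06],75.8)
E
```

```text
10349 ((537.1978149414062, 151.85525512695312), (120.43035125732422, 170.76490783691406), 75.81726837158203) 0.015114008330757578
1304 ((544.08203125, 150.1190185546875), (79.96157836914062, 24.415180206298828), 76.0547103881836) 0.039107362668133694
[[ 0.477 -0.018  0.001]
 [ 0.587  0.125  0.273]]
inc [170.3 -48.7  -1.1] turn -0.11 | pos [0.4986 0.1636 0.2303] jawaz 75.69 xax [-0. -0. -1.] q6 0.43 F [-0.46 -0.17  0.86] T [-0.074 -0.016  0.01 ] gap 0.0852 t 3.8
```

```bash
python3 - <<'E'
from h import *
W=np.load("w1.npz")["W"]
o=arm.get_obs(); R=Ro.from_euler('xyz',o["eef_rot"]).as_matrix()
T=(W-o["position"])@R*1000
m=(T[...,0]>-150)&(T[...,0]<30)&(abs(T[...,1])<30)
for s in (-1,1):
    q=T[m&(T[...,2]*s>20)]
    print(s,len(q),np.percentile(q,[0,1,5,50,95,99,100],axis=0).round(1).tolist())
    tip=q[q[:,0]>q[:,0].max()-8]; print(tip.min(0).round(1),tip.max(0).round(1))
go([0.5464,0.1497,0.05],75.9)
E
```

```text
-1 18014 [[-101.3, -13.8, -74.9], [-98.3, -10.8, -72.3], [-93.6, -8.1, -69.2], [-74.9, 10.9, -53.8], [-32.7, 16.9, -23.7], [-20.2, 18.2, -20.8], [-14.1, 20.5, -20.0]]
[-22.1 -12.  -54.6] [-14.1  10.9 -42.4]
1 18112 [[-101.7, -13.7, 20.0], [-98.2, -10.8, 20.7], [-93.7, -8.1, 23.7], [-75.0, 11.0, 53.9], [-32.8, 16.9, 69.2], [-20.3, 18.3, 72.2], [-13.1, 20.5, 74.7]]
[-21.1 -11.3  42.1] [-13.1  10.9  54. ]
inc [180.3 -49.7  -1.7] turn -0.21 | pos [0.4986 0.1636 0.2303] jawaz 75.69 xax [-0. -0. -1.] q6 0.43 F [-0.46 -0.17  0.86] T [-0.074 -0.016  0.01 ] gap 0.0852 t 3.8
```

>>> play_rows([
  [[20,-8,0,0],[55,-17,-1,0],[90,-26,-1,0],[125,-36,-2,0],[155,-45,-2,0],[173,-50,-2,0],[180,-50,-2,0],[180,-50,-2,0],[180,-50,-2,0]],
])

```text
clock: 4.7
position: [0.5469, 0.1496, 0.0512]
eef_rot: [-1.106, 1.57, 0.217]
contact_force: [-0.2, 0.5, 0.5]
finger_gap: 0.0853
```

```bash
python3 - <<'E'
from h import *
go([0.5464,0.1497,0.02],75.9)
im,d=arm.camera("wrist"); save("w2.png",im); W=cloud("wrist",d); np.savez("w2.npz",im=im,d=d,W=W)
P=W.reshape(-1,3); q=P[(P[:,2]>.032)&(P[:,2]<.045)&(abs(P[:,0]-.545)<.06)&(abs(P[:,1]-.15)<.05)]
print(len(q),cv2.minAreaRect((q[:,:2]*1000).astype(np.float32)))
E
```

```text
inc [31.2  0.6 -0.1] turn -0.14 | pos [0.5469 0.1496 0.0512] jawaz 75.76 xax [ 0.001  0.    -1.   ] q6 0.39 F [-0.23  0.47  0.54] T [0.012 0.023 0.022] gap 0.0853 t 4.7
5500 ((544.4575805664062, 150.71206665039062), (80.36165618896484, 24.531797409057617), 75.7047119140625)
```

View pics/w2.png

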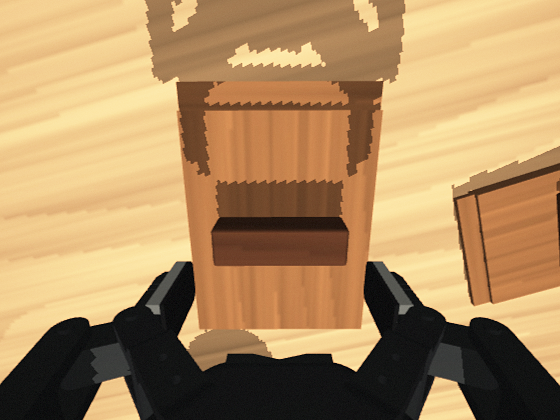

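>>> play_rows([
  [[10,0,0,0],[20,0.5,0.4,0],[30,0.5,0.4,0],[36,0.5,0.4,0],[40,0.5,0.4,0],[40,0.5,0.4,0]],
])

```text
clock: 5.35
position: [0.5456, 0.1498, 0.0094]
eef_rot: [1.957, 1.569, -3.004]
contact_force: [-0.7, -0.7, 1.0]
finger_gap: 0.0853
```

```bash
python3 - <<'E'
from h import *
go([0.5464,0.1502,0.006],75.8)
im,d=arm.camera("wrist"); save("w3.png",im)
E
```

```text
inc [ 3.4 -0.7  0.6] turn -0.04 | pos [0.5456 0.1498 0.0094] jawaz 75.76 xax [-0.001 -0.    -1.   ] q6 0.39 F [-0.74 -0.67  0.99] T [ 0.017 -0.046  0.006] gap 0.0853 t 5.35
```

View pics/w3.png

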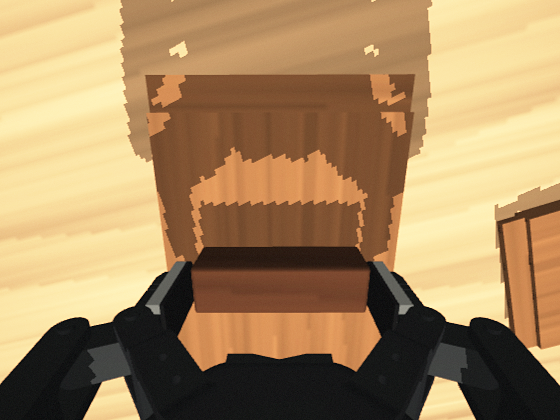

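>>> play_rows([
  [[2,-0.5,0.5,0],[2,-0.5,0.5,0],[2,-0.5,0.5,0],[2,-0.5,0.5,0]],
], jaw=0.7, squeeze=20)

```text
clock: 5.8
position: [0.5467, 0.1501, 0.0096]
eef_rot: [-2.363, 1.57, -1.041]
contact_force: [-4.6, -1.4, 8.5]
finger_gap: 0.0799
```

```bash
python3 - <<'E'
from h import *
go([0.5464,0.1502,0.006],75.8)
E
```

```text
inc [3.6 0.4 0. ] turn -0.04 | pos [0.5467 0.1501 0.0096] jawaz 75.76 xax [ 0. -0. -1.] q6 0.39 F [-4.6  -1.43  8.5 ] T [-0.175  0.763 -0.   ] gap 0.0799 t 5.8
```

>>> play_rows([
  [[-4,0,0,0],[-8,0,0,0],[-16,0,0,0],[-28,0,0,0],[-45,0,0,0],[-65,0,0,0],[-85,0,0,0],[-100,0,0,0],[-100,0,0,0],[-100,0,0,0]],
], jaw=0)

```text
clock: 6.8
position: [0.547, 0.1503, 0.1087]
eef_rot: [-1.166, 1.57, 0.157]
contact_force: [0.2, -0.4, -2.4]
finger_gap: 0.0796
```

```bash
python3 - <<'E'
from h import *
go([0.5464,0.1502,0.006],75.8)
for n in ["wrist","side"]:
    im,d=arm.camera(n); save("%s4.png"%n,im); np.savez("%s4.npz"%n,im=im,d=d,W=cloud(n,d))
go([0.5464,0.1502,0.006],75.8)
E
```

```text
inc [102.7   0.7  -0.3] turn -0.03 | pos [0.547  0.1503 0.1087] jawaz 75.77 xax [ 0.001  0.    -1.   ] q6 0.39 F [ 0.17 -0.43 -2.35] T [ 0.058  0.019 -0.004] gap 0.0796 t 6.8
inc [ 1.015e+02 -4.000e-01  1.000e-01] turn -0.03 | pos [0.5461 0.1502 0.1075] jawaz 75.77 xax [-0.001 -0.    -1.   ] q6 0.39 F [-0.18 -0.51 -2.15] T [-0.056 -0.018 -0.016] gap 0.0793 t 6.9
```

View pics/wrist4.png

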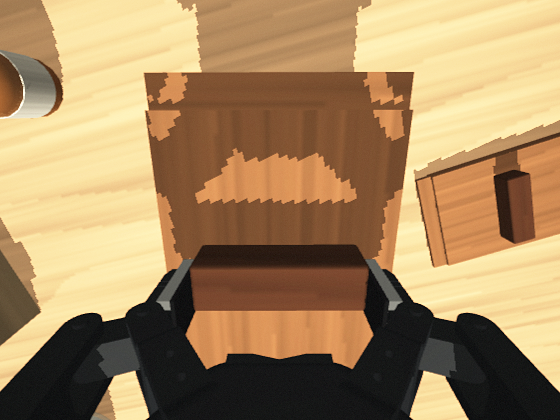

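View pics/side4.png

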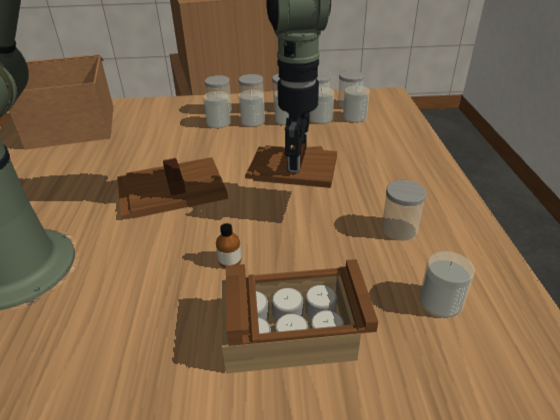

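```bash
cat >> h.py <<'E'
def lidfit(W):
    """wrist cloud -> lid tilt & tongue tip in tool frame (mm). lid +x = -tool y"""
    o=arm.get_obs(); R=Ro.from_euler('xyz',o["eef_rot"]).as_matrix()
    T=(W-o["position"])@R*1000
    a,x,z=-T[...,1],T[...,0],T[...,2]      # a: along lid x, x: down
    m=(a<-18)&(a>-72)&(abs(z)<56)&(x>-60)&(x<45)
    A,X,Z=a[m],x[m],z[m]
    k=np.ones(len(A),bool)
    for _ in range(8):
        c,*_=np.linalg.lstsq(np.c_[A[k],Z[k],np.ones(k.sum())],X[k],rcond=None)
        r=X-np.c_[A,Z,np.ones(len(A))]@c; k=abs(r)<max(1.5,2*np.median(abs(r)))
    th=np.arctan(c[0])   # x(down) grows with a -> cleat end down ; cleat up => negative
    up=-th
    # points near the lid in lid frame, s along lid x, n height over board top
    n=-(x-(c[0]*a+c[1]*z+c[2]))*np.cos(th); s=a/np.cos(th)
    ms=(abs(n)<1.5)&(abs(z)<50)&(a<0); mt=(abs(n+4)<1.5)&(abs(z)<50)&(a<-60)&(a>-125)
    out=dict(tilt=-np.degrees(np.arctan(c[0]))*1,tilt_rad=-np.arctan(c[0]),roll=np.arctan(c[1]),c=c.round(3),n=int(k.sum()),
      tongue_a=np.percentile(a[mt],[1,50,99]).round(1) if mt.sum()>50 else None, tongue_x=np.percentile(x[mt],[1,99]).round(1) if mt.sum()>50 else None,
      tongue_z=np.percentile(z[mt],[1,99]).round(1) if mt.sum()>50 else None)
    if mt.sum()>50:
        e=mt&(a<np.percentile(a[mt],1)+2); out["tip_top"]=(a[e].mean().round(1),x[e].mean().round(1))
    print(out); return out
E
python3 - <<'E'
from h import *
lidfit(np.load("wrist4.npz")["W"])
q=arm.get_obs()
# targets: lid cleat-end over rail. crate axis 2.9deg, rail centre
u=np.array([np.cos(np.radians(2.9)),np.sin(np.radians(2.9))]); rc=np.array([.4310,-.1846])
print("over rail pivot", rc-u*.065, "transit")
p=rc-u*.065
go([p[0],p[1],0.17],92.9)
W=np.load("top0.npz")["W"]; P=W[250:280,290:318].reshape(-1,3); P=P[P[:,2]>.05]; print("bottle",P.mean(0),P.max(0))
W=np.load("side4.npz")["W"]
E
```

```text
{'tilt': np.float64(-0.04328272254272454), 'tilt_rad': np.float64(-0.0007554260175977153), 'roll': np.float64(0.0001327784088282702), 'c': array([ 1.000e-03,  0.000e+00, -6.047e+00]), 'n': 25138, 'tongue_a': array([-94.8, -87.2, -79.2]), 'tongue_x': array([-3.4, -0.8]), 'tongue_z': array([-49.,  49.]), 'tip_top': (np.float64(-93.9), np.float64(-2.1))}
over rail pivot [ 0.36608324 -0.18788854] transit
inc [ -62.2   91.4 -372. ] turn -17.13 | pos [0.5461 0.1502 0.1075] jawaz 75.77 xax [-0.001 -0.    -1.   ] q6 0.39 F [-0.18 -0.51 -2.15] T [-0.056 -0.018 -0.016] gap 0.0793 t 6.9
bottle [ 0.40761948 -0.01144523  0.06518047] [0.4274232  0.00871469 0.09026029]
```

>>> play_rows([
  [[-20,0,-5,0],[-45,2,-15,0],[-62,8,-40,-2],[-62,18,-75,-4],[-62,28,-115,-6],[-62,38,-155,-8],[-62,48,-195,-10],[-62,58,-235,-12],[-62,68,-275,-14],[-62,77,-312,-16]],
])

```text
clock: 7.9
position: [0.3938, -0.1342, 0.1695]
eef_rot: [1.131, 1.569, 2.734]
contact_force: [1.4, -0.3, -1.6]
finger_gap: 0.0795
```

>>> play_rows([
  [[0,8,-32,-0.6],[0,12,-51,-1.1],[0,14,-60,-1.1],[0,14,-60,-1.1],[0,14,-60,-1.1]],
])

```text
clock: 8.4
position: [0.3831, -0.1927, 0.1698]
eef_rot: [0.512, 1.569, 2.133]
contact_force: [-0.7, 0.3, -2.1]
finger_gap: 0.0796
```

```bash
python3 - <<'E'
from h import *
go([.3661,-.1879,0.12],92.9)
im,d=arm.camera("wrist"); save("w5.png",im); W=cloud("wrist",d); np.savez("w5.npz",im=im,d=d,W=W); lidfit(W)
im,d=arm.camera("side"); save("side5.png",im)
go([.3661,-.1879,0.11],92.9)
E
```

```text
inc [49.8 16.7  5.5] turn -0.01 | pos [ 0.3831 -0.1927  0.1698] jawaz 92.89 xax [-0.001  0.001 -1.   ] q6 -0.69 F [-0.74  0.26 -2.11] T [0.069 0.01  0.006] gap 0.0796 t 8.4
{'tilt': np.float64(-0.05535866448505539), 'tilt_rad': np.float64(-0.0009661909647710677), 'roll': np.float64(-0.00011178540638723746), 'c': array([ 1.000e-03, -0.000e+00, -5.665e+00]), 'n': 25043, 'tongue_a': array([-95.1, -87.5, -79.5]), 'tongue_x': array([-3.1, -0.4]), 'tongue_z': array([-48.9,  49. ]), 'tip_top': (np.float64(-94.2), np.float64(-1.8))}
inc [60.  16.9  5.3] turn 0.05 | pos [ 0.3833 -0.1924  0.17  ] jawaz 92.95 xax [-0.001  0.001 -1.   ] q6 -0.69 F [-0.73  0.61 -0.66] T [ 0.018 -0.005  0.046] gap 0.0795 t 8.5
```

View pics/side5.png

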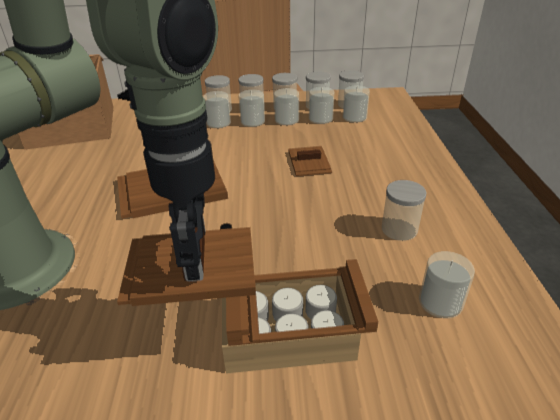

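>>> play_rows([
  [[10,12,2,0],[25,25,4,0],[42,31,5,0],[55,32,5,0],[61,32,5,0],[61,32,5,0]],
])

```text
clock: 9.1
position: [0.3509, -0.1893, 0.1088]
eef_rot: [0.734, 1.569, 2.356]
contact_force: [1.4, 0.2, -1.5]
finger_gap: 0.0793
```

>>> play_rows([
  [[2,0,0,0],[4,0,0,0],[6,0,0,0],[7,0,0,0],[8,0,0,0],[9,0,0,0],[9,0,0,0]],
])

```text
clock: 9.8
position: [0.3509, -0.1904, 0.1003]
eef_rot: [2.394, 1.57, -2.269]
contact_force: [-4.1, 0.4, 2.9]
finger_gap: 0.0793
```

```bash
python3 - <<'E'
from h import *
go([.3511,-.1886,0.102],92.9)
im,d=arm.camera("wrist"); W=cloud("wrist",d); lidfit(W)
E
```

```text
inc [-1.7 -0.3  1.8] turn -0.05 | pos [ 0.3509 -0.1904  0.1003] jawaz 92.85 xax [-0. -0. -1.] q6 -0.73 F [-4.15  0.35  2.9 ] T [-0.116  0.282 -0.061] gap 0.0793 t 9.8
{'tilt': np.float64(2.7974828313717133), 'tilt_rad': np.float64(0.04882528617544971), 'roll': np.float64(-0.00039935771557104126), 'c': array([-0.049, -0.   , -5.762]), 'n': 24648, 'tongue_a': array([-93.9, -86.2, -78.2]), 'tongue_x': array([1. , 3.9]), 'tongue_z': array([-48.9,  48.9]), 'tip_top': (np.float64(-93.0), np.float64(2.8))}
```

>>> play_rows([
  [[2,0,0,0],[4,0,0,0],[5.5,0,0,0],[7,0,0,0],[8.5,0,0,0],[10,0,0,0],[10,0,0,0]],
])

```text
clock: 10.55
position: [0.3509, -0.19, 0.09]
eef_rot: [0.92, 1.57, 2.541]
contact_force: [-3.2, -1.2, 1.7]
finger_gap: 0.0795
```

```bash
python3 - <<'E'
from h import *
go([.3511,-.1886,0.102],92.9)
im,d=arm.camera("wrist"); W=cloud("wrist",d); lidfit(W)
E
```

```text
inc [-12.   -0.3   1.4] turn -0.03 | pos [ 0.3509 -0.19    0.09  ] jawaz 92.87 xax [-0.  0. -1.] q6 -0.73 F [-3.17 -1.18  1.71] T [-0.098  0.5    0.006] gap 0.0795 t 10.55
{'tilt': np.float64(12.144362207572856), 'tilt_rad': np.float64(0.21195910607691337), 'roll': np.float64(-2.4038215052068627e-05), 'c': array([-0.215, -0.   , -5.72 ]), 'n': 22958, 'tongue_a': array([-88.6, -81.2, -73.8]), 'tongue_x': array([13.5, 18.3]), 'tongue_z': array([-48.9,  49. ]), 'tip_top': (np.float64(-87.6), np.float64(17.3))}
```

>>> play_rows([
  [[1.5,0,0,0],[2.5,0,0,0],[2.5,0,0,0]],
])

```text
clock: 10.9
position: [0.3509, -0.1901, 0.0876]
eef_rot: [1.231, 1.57, 2.852]
contact_force: [-5.2, -0.5, 2.0]
finger_gap: 0.0795
```

>>> play_rows([
  [[0,0,0,0],[-6,0,0,0],[-18,0,0,0],[-35,0,0,0],[-55,0,0,0],[-70,0,0,0],[-80,0,0,0],[-80,0,0,0]],
], squeeze=40)

```text
clock: 11.7
position: [0.3524, -0.1908, 0.1691]
eef_rot: [-2.079, 1.567, -0.458]
contact_force: [0.9, -0.1, -1.7]
finger_gap: 0.0789
```

```bash
python3 - <<'E'
from h import *
im,d=arm.camera("wrist"); W=cloud("wrist",d); lidfit(W)
for n in ["top","side"]:
    im,d=arm.camera(n); save(n+"6.png",im); W=cloud(n,d)
    P=W.reshape(-1,3)
    u=np.array([np.cos(np.radians(2.9)),np.sin(np.radians(2.9))]); v=np.array([-u[1],u[0]]); o0=np.array([.5288,-.1798])
    c=np.c_[(P[:,:2]-o0)@u,(P[:,:2]-o0)@v,P[:,2]]*1000
    for nm,(a,b,zl,zh) in {"rail":(-125,-75,90,99),"cleat":(72,105,80,89)}.items():
        q=c[(c[:,0]>a)&(c[:,0]<b)&(abs(c[:,1])<80)&(c[:,2]>zl)&(c[:,2]<zh)]
        if len(q)>40: print(n,nm,len(q),cv2.minAreaRect(q[:,:2].astype(np.float32)),np.percentile(q,[1,50,99],axis=0).round(1).tolist())
go([.3511,-.1886,0.17],92.9)
E
```

```text
{'tilt': np.float64(13.885295203283379), 'tilt_rad': np.float64(0.2423441189086703), 'roll': np.float64(-6.789317546078606e-05), 'c': array([-0.247, -0.   , -5.337]), 'n': 22712, 'tongue_a': array([-86.8, -79.8, -72.8]), 'tongue_x': array([16. , 21.1]), 'tongue_z': array([-48.9,  49. ]), 'tip_top': (np.float64(-86.0), np.float64(20.1))}
top rail 376 ((-97.57322692871094, -0.06468963623046875), (29.382305145263672, 127.86304473876953), 0.7252529263496399) [[-112.5, -63.4, 90.2], [-90.8, 12.6, 93.7], [-83.1, 63.5, 97.9]]
top cleat 414 ((88.1107177734375, -0.7946395874023438), (128.64405822753906, 18.384130477905273), 89.80192565917969) [[79.4, -62.2, 80.2], [88.0, 1.8, 83.5], [97.1, 63.0, 88.5]]
side rail 1257 ((-100.11503601074219, -1.0465164184570312), (129.57696533203125, 29.903289794921875), 89.7173080444336) [[-115.2, -65.4, 91.1], [-98.9, -18.0, 94.6], [-85.7, 61.0, 96.5]]
side cleat 822 ((85.72822570800781, -1.771636962890625), (18.512672424316406, 130.7033233642578), 0.046571649610996246) [[76.8, -65.0, 80.7], [85.1, -10.3, 84.3], [94.5, 61.3, 86.5]]
inc [-2.8 -0.2  1.3] turn -0.03 | pos [ 0.3509 -0.1899  0.1672] jawaz 92.87 xax [-0.     0.001 -1.   ] q6 -0.73 F [ 0.12  0.5  -2.46] T [-0.027  0.023 -0.036] gap 0.0787 t 11.85
```

View pics/side6.png

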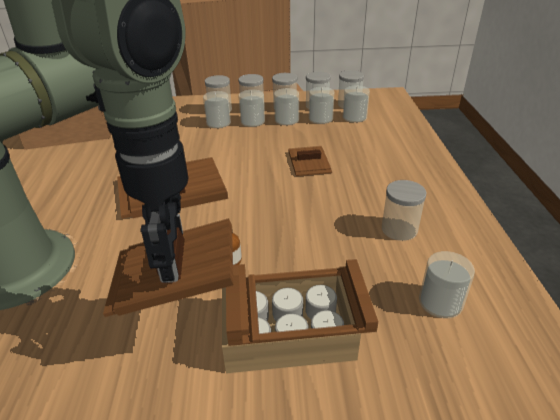

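```bash
python3 - <<'E'
from h import *
go([.5411,-.1798,0.125],92.9)
E
```

```text
inc [  42.1 -190.4    0.5] turn -0.03 | pos [ 0.3509 -0.1899  0.1672] jawaz 92.87 xax [-0.     0.001 -1.   ] q6 -0.73 F [ 0.12  0.5  -2.46] T [-0.027  0.023 -0.036] gap 0.0787 t 11.85
```

>>> play_rows([
  [[0,-15,0,0],[0,-40,0,0],[0,-70,0,0],[0,-100,0,0],[0,-130,0,0],[0,-158,0,0],[8,-178,0,0],[20,-188,0.5,0],[32,-190,0.5,0],[40,-190,0.5,0]],
])

```text
clock: 12.85
position: [0.5395, -0.1794, 0.1254]
eef_rot: [1.105, 1.567, 2.726]
contact_force: [-0.6, -0.5, -2.0]
finger_gap: 0.0788
```

>>> play_rows([
  [[0,0,0,0],[0,0,0,0],[0,0,0,0]],
])

```text
clock: 13.15
position: [0.5407, -0.1806, 0.1284]
eef_rot: [-2.113, 1.57, -0.493]
contact_force: [-0.4, -0.0, -1.8]
finger_gap: 0.0786
```

```bash
python3 - <<'E'
from h import *
im,d=arm.camera("wrist"); W=cloud("wrist",d); lidfit(W); save("w7.png",im)
o=arm.get_obs()
# rail in wrist cloud relative to frame guess
P=W.reshape(-1,3)
u=np.array([np.cos(np.radians(2.9)),np.sin(np.radians(2.9))]); v=np.array([-u[1],u[0]]); o0=np.array([.5278,-.1805])
c=np.c_[(P[:,:2]-o0)@u,(P[:,:2]-o0)@v,P[:,2]]*1000
q=c[(c[:,0]>-125)&(c[:,0]<-70)&(abs(c[:,1])<80)&(c[:,2]>89)&(c[:,2]<99)]
print(len(q),cv2.minAreaRect(q[:,:2].astype(np.float32)) if len(q)>10 else 0,np.percentile(q,[1,50,99],axis=0).round(1).tolist() if len(q) else 0)
im,d=arm.camera("side"); save("side7.png",im)
go([.5411,-.1798,0.0985],92.9)
E
```

```text
{'tilt': np.float64(13.912711147065682), 'tilt_rad': np.float64(0.24282261739521316), 'roll': np.float64(-1.1584490037833943e-05), 'c': array([-0.248, -0.   , -5.319]), 'n': 22670, 'tongue_a': array([-87.2, -79.8, -72.8]), 'tongue_x': array([16.1, 21.2]), 'tongue_z': array([-48.9,  49. ]), 'tip_top': (np.float64(-86.4), np.float64(20.2))}
15044 ((-98.40322875976562, -0.34940338134765625), (30.815032958984375, 128.78244018554688), 0.082410529255867) [[-113.0, -63.0, 91.7], [-98.5, -0.2, 95.4], [-83.2, 62.3, 97.1]]
inc [30.1 -0.1  0.8] turn -0.06 | pos [ 0.541  -0.1806  0.1286] jawaz 92.84 xax [ 0.001 -0.001 -1.   ] q6 -0.5 F [ 0.33 -0.45 -2.76] T [ 0.001 -0.08  -0.036] gap 0.0789 t 13.25
```

View pics/w7.png

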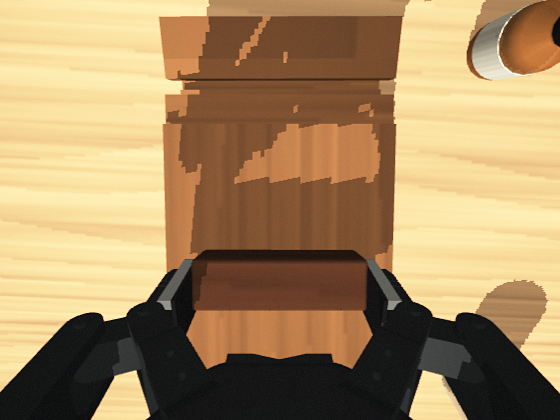

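View pics/side7.png

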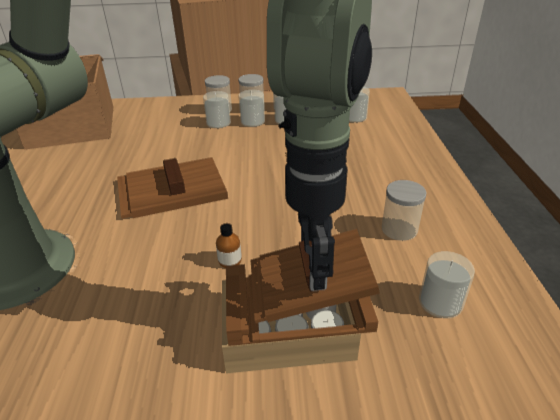

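>>> play_rows([
  [[6,0,0,0],[12,0,0.5,0],[18,0,1,0],[23,0,1,0],[27,0,1,0],[29,0,1,0],[30,0,1,0],[30,0,1,0]],
])

```text
clock: 14.05
position: [0.5408, -0.1792, 0.0977]
eef_rot: [0.165, 1.571, 1.786]
contact_force: [0.1, 0.8, -1.2]
finger_gap: 0.0791
```

```bash
python3 - <<'E'
from h import *
go([.5411,-.1798,0.0984],92.9)
im,d=arm.camera("wrist"); W=cloud("wrist",d); lidfit(W); save("w8.png",im)
go([.5411,-.1798,0.0984],92.9)
o=arm.get_obs();R=Ro.from_euler('xyz',o["eef_rot"]).as_matrix(); T=(W-o["position"])@R*1000
c=T.reshape(-1,3); q=c[(-c[:,1]<-90)&(-c[:,1]>-140)&(abs(c[:,2])<75)&(c[:,0]<9)&(c[:,0]>-5)]
print(np.percentile(q,[1,50,99],axis=0).round(1))
E
```

```text
inc [-0.7 -0.2 -0.6] turn -0.03 | pos [ 0.5408 -0.1792  0.0977] jawaz 92.87 xax [-0.  0. -1.] q6 -0.5 F [ 0.13  0.77 -1.22] T [-0.008  0.002 -0.009] gap 0.0791 t 14.05
{'tilt': np.float64(13.905906146956484), 'tilt_rad': np.float64(0.2427038477377091), 'roll': np.float64(0.00021965711227031007), 'c': array([-0.248,  0.   , -5.316]), 'n': 22625, 'tongue_a': array([-87.3, -79.8, -72.8]), 'tongue_x': array([16.1, 21.2]), 'tongue_z': array([-48.9,  48.9]), 'tip_top': (np.float64(-86.4), np.float64(20.2))}
inc [-0.5 -0.2 -0.6] turn -0.03 | pos [ 0.5409 -0.1792  0.0979] jawaz 92.87 xax [ 0. -0. -1.] q6 -0.5 F [ 0.    0.18 -2.85] T [0.017 0.03  0.046] gap 0.0791 t 14.1
[[  0.7  96.3 -63.7]
 [  2.4 110.5  -1. ]
 [  6.1 123.7  61.8]]
```

View pics/w8.png

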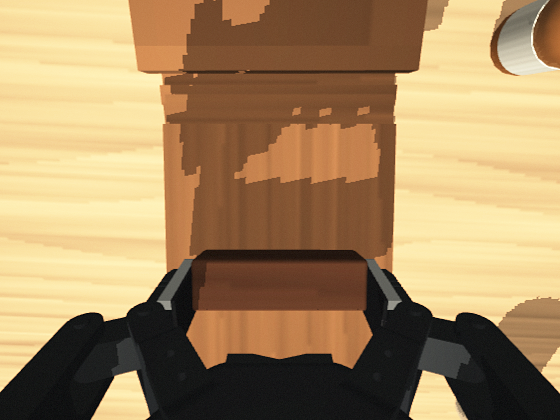

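>>> play_rows([
  [[-1,2,-0.3,0],[-1,5,-0.5,0],[-1,8,-0.5,0],[-1,11,-0.5,0],[-1,13,-0.5,0],[-1,14,-0.5,0],[-1,14,-0.5,0]],
])

```text
clock: 14.8
position: [0.5267, -0.1804, 0.0988]
eef_rot: [0.303, 1.571, 1.923]
contact_force: [-0.1, -0.2, -1.8]
finger_gap: 0.0789
```

```bash
python3 - <<'E'
from h import *
go([.5411,-.1798,0.0984],92.9)
im,d=arm.camera("wrist"); W=cloud("wrist",d); lidfit(W); save("w9.png",im)
go([.5411,-.1798,0.0984],92.9)
E
```

```text
inc [  0.4 -14.4  -0.1] turn -0.04 | pos [ 0.5267 -0.1804  0.0988] jawaz 92.86 xax [-0.  0. -1.] q6 -0.51 F [-0.05 -0.16 -1.78] T [-0.003  0.027 -0.028] gap 0.0789 t 14.8
{'tilt': np.float64(13.914219656514106), 'tilt_rad': np.float64(0.24284894585188563), 'roll': np.float64(1.1904374295207336e-06), 'c': array([-0.248,  0.   , -5.343]), 'n': 22681, 'tongue_a': array([-82.3, -77.8, -72.8]), 'tongue_x': array([16., 20.]), 'tongue_z': array([-48.9,  49.1]), 'tip_top': (np.float64(-81.5), np.float64(19.0))}
inc [  0.4 -14.3  -0.1] turn -0.04 | pos [ 0.5269 -0.1804  0.0988] jawaz 92.86 xax [ 0.  0. -1.] q6 -0.51 F [ 0.44  0.15 -2.25] T [-0.008  0.    -0.038] gap 0.0785 t 14.85
```

View pics/w9.png

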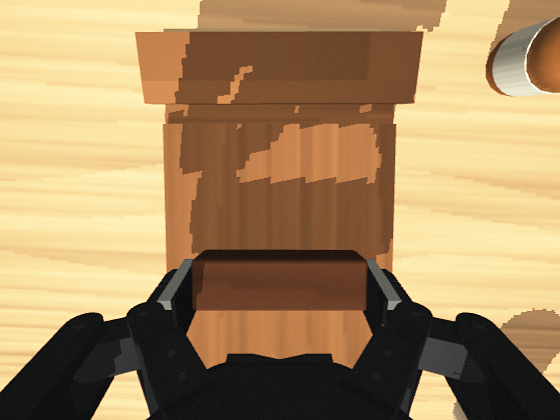

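The tongue is under the lip with no contact force so far. I'll feel for the groove bottom from here.

>>> play_rows([
  [[0,1,0,0],[0,2,0,0],[0,3,0,0],[0,4,0,0],[0,4,0,0]],
])

```text
clock: 15.35
position: [0.5227, -0.1806, 0.0988]
eef_rot: [1.119, 1.571, 2.739]
contact_force: [0.5, 0.7, -1.4]
finger_gap: 0.0789
```

>>> play_rows([
  [[0,1,0,0],[0,1,0,0]],
])

```text
clock: 15.55
position: [0.5218, -0.1807, 0.0988]
eef_rot: [-2.201, 1.571, -0.581]
contact_force: [-0.4, -0.1, -2.1]
finger_gap: 0.0792
```

>>> play_rows([
  [[0,1,0,0],[0,1,0,0]],
])

```text
clock: 15.75
position: [0.5216, -0.1807, 0.0991]
eef_rot: [-1.551, 1.569, 0.07]
contact_force: [2.3, 0.9, -1.4]
finger_gap: 0.0786
```

>>> play_rows([
  [[0,1,0,0],[0,1,0,0]],
])

```text
clock: 15.95
position: [0.5214, -0.1807, 0.0994]
eef_rot: [-1.54, 1.568, 0.081]
contact_force: [4.9, 1.4, -0.6]
finger_gap: 0.0788
```

```bash
python3 - <<'E'
from h import *
go([.5214,-.1807,0.0988],92.9)
im,d=arm.camera("wrist"); W=cloud("wrist",d); lidfit(W); save("w10.png",im)
go([.5214,-.1807,0.0988],92.9)
E
```

```text
inc [ 0.6 -0.   0. ] turn -0.01 | pos [ 0.5214 -0.1807  0.0994] jawaz 92.89 xax [ 0.003  0.    -1.   ] q6 -0.52 F [ 4.87  1.44 -0.58] T [ 0.35  -1.1    0.003] gap 0.0788 t 15.95
{'tilt': np.float64(14.136473269887537), 'tilt_rad': np.float64(0.24672800317970647), 'roll': np.float64(-0.0002046585040628158), 'c': array([-0.252, -0.   , -5.305]), 'n': 22643, 'tongue_a': array([-76.8, -74.8, -72.7]), 'tongue_x': array([16.1, 19.3]), 'tongue_z': array([-49. ,  48.9]), 'tip_top': (np.float64(-76.0), np.float64(18.0))}
inc [ 0.6 -0.   0. ] turn -0.01 | pos [ 0.5214 -0.1807  0.0994] jawaz 92.89 xax [ 0.003  0.    -1.   ] q6 -0.52 F [ 5.49  0.99 -0.47] T [ 0.364 -1.107 -0.022] gap 0.079 t 16.0
```

Groove bottom felt: Fx went from 0 to about 5 N at TCP x = 0.5214, where the lip geometry predicted it. Now I'll lower along the hinge arc, keeping a light push into the groove.

>>> play_rows([
  [[1,-0.3,0,0],[2,-0.8,0,0],[3,-1.3,0,0],[4,-1.8,0,0],[5.5,-2.6,0,0],[5.5,-2.6,0,0]],
], squeeze=22)

```text
clock: 16.6
position: [0.5236, -0.1811, 0.0944]
eef_rot: [-2.064, 1.568, -0.443]
contact_force: [5.5, 1.8, 7.7]
finger_gap: 0.0787
```

```bash
python3 - <<'E'
from h import *
go([.5214,-.1807,0.0988],92.9)
im,d=arm.camera("wrist"); W=cloud("wrist",d); lidfit(W); save("w11.png",im)
E
```

```text
inc [-4.4  2.2  0.5] turn -0.03 | pos [ 0.5236 -0.1811  0.0944] jawaz 92.87 xax [ 0.002 -0.001 -1.   ] q6 -0.52 F [5.46 1.8  7.74] T [ 0.399 -0.407 -0.009] gap 0.0787 t 16.6
{'tilt': np.float64(11.410620351232737), 'tilt_rad': np.float64(0.19915289482408308), 'roll': np.float64(-0.000756765109652995), 'c': array([-2.020e-01, -1.000e-03, -5.613e+00]), 'n': 23023, 'tongue_a': array([-78.8, -76.8, -74.4]), 'tongue_x': array([12.5, 15.4]), 'tongue_z': array([-49. ,  49.1]), 'tip_top': (np.float64(-77.9), np.float64(14.2))}
```

>>> play_rows([
  [[1,-0.8,0,0],[2,-1.3,0,0],[3,-1.8,0,0],[4,-2.2,0,0],[4.5,-2.5,0,0],[4.5,-2.5,0,0]],
], squeeze=20)

```text
clock: 17.25
position: [0.5261, -0.1811, 0.09]
eef_rot: [-2.147, 1.568, -0.526]
contact_force: [4.3, 0.5, 6.5]
finger_gap: 0.0789
```

```bash
python3 - <<'E'
from h import *
go([.5214,-.1807,0.0988],92.9)
im,d=arm.camera("wrist"); W=cloud("wrist",d); lidfit(W); save("w12.png",im)
E
```

```text
inc [-8.8  4.7  0.6] turn -0.03 | pos [ 0.5261 -0.1811  0.09  ] jawaz 92.87 xax [ 0.002 -0.001 -1.   ] q6 -0.51 F [4.31 0.51 6.46] T [ 0.274 -0.458  0.041] gap 0.0789 t 17.25
{'tilt': np.float64(8.04941680423976), 'tilt_rad': np.float64(0.14048882609934366), 'roll': np.float64(-0.0011881386250319858), 'c': array([-1.410e-01, -1.000e-03, -6.028e+00]), 'n': 23743, 'tongue_a': array([-81.6, -79.2, -76.4]), 'tongue_x': array([ 7.7, 10.6]), 'tongue_z': array([-48.7,  48.9]), 'tip_top': (np.float64(-80.6), np.float64(9.4))}
```

>>> play_rows([
  [[1,-0.4,0,0],[2,-0.8,0,0],[3,-1.2,0,0],[4,-1.6,0,0],[4.5,-1.8,0,0],[4.5,-1.8,0,0]],
])

```text
clock: 17.9
position: [0.5282, -0.1811, 0.0857]
eef_rot: [-2.14, 1.568, -0.52]
contact_force: [5.3, 1.0, 7.5]
finger_gap: 0.0788
```

>>> play_rows([
  [[1,-0.3,0,0],[2,-0.6,0,0],[3,-0.9,0,0],[3,-0.9,0,0]],
])

```text
clock: 18.3
position: [0.5294, -0.1811, 0.0826]
eef_rot: [-2.063, 1.567, -0.442]
contact_force: [5.7, 0.6, 5.7]
finger_gap: 0.0785
```

```bash
python3 - <<'E'
from h import *
go([.5214,-.1807,0.0988],92.9)
im,d=arm.camera("wrist"); W=cloud("wrist",d); lidfit(W); save("w13.png",im)
im,d=arm.camera("side"); save("side13.png",im)
E
```

```text
inc [-16.2   7.9   0.8] turn -0.03 | pos [ 0.5294 -0.1811  0.0826] jawaz 92.87 xax [ 0.003 -0.002 -1.   ] q6 -0.51 F [5.72 0.6  5.74] T [ 0.236 -0.596  0.054] gap 0.0785 t 18.3
{'tilt': np.float64(2.652542523958517), 'tilt_rad': np.float64(0.04629560059223669), 'roll': np.float64(-0.0015184098252070278), 'c': array([-4.600e-02, -2.000e-03, -6.501e+00]), 'n': 24849, 'tongue_a': array([-84.9, -82.2, -79.1]), 'tongue_x': array([-0.1,  2.6]), 'tongue_z': array([-49.1,  49.1]), 'tip_top': (np.float64(-84.0), np.float64(1.4))}
```

View pics/side13.png

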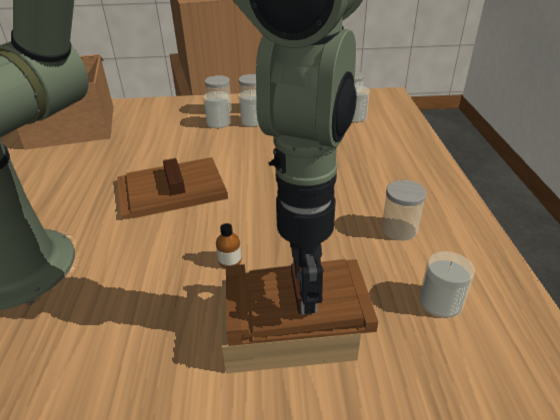

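>>> play_rows([
  [[1,-0.3,0,0],[2,-0.6,0,0],[3,-0.8,0,0],[3.5,-0.9,0,0],[3.5,-0.9,0,0]],
])

```text
clock: 18.9
position: [0.5305, -0.1811, 0.0793]
eef_rot: [-2.05, 1.567, -0.43]
contact_force: [5.6, 1.4, 7.4]
finger_gap: 0.0789
```

```bash
python3 - <<'E'
from h import *
im,d=arm.camera("wrist"); W=cloud("wrist",d); lidfit(W); save("w14.png",im)
go([.5214,-.1807,0.0988],92.9)
E
```

```text
{'tilt': np.float64(0.2835802963244542), 'tilt_rad': np.float64(0.0049494098646429), 'roll': np.float64(-0.0018346228825133523), 'c': array([-5.000e-03, -2.000e-03, -6.656e+00]), 'n': 25363, 'tongue_a': array([-86. , -83.3, -80.3]), 'tongue_x': array([-3.6, -0.9]), 'tongue_z': array([-48.9,  49. ]), 'tip_top': (np.float64(-85.1), np.float64(-2.3))}
inc [-19.5   9.    0.9] turn -0.03 | pos [ 0.5305 -0.1811  0.0793] jawaz 92.87 xax [ 0.004 -0.002 -1.   ] q6 -0.51 F [5.97 1.03 5.97] T [ 0.188 -0.725  0.015] gap 0.0791 t 18.95
```

>>> play_rows([
  [[0,0,0,0],[0.5,-0.5,0,0],[1,-0.8,0,0],[1.5,-0.8,0,0],[1.5,-0.8,0,0]],
], squeeze=60)

```text
clock: 19.45
position: [0.5308, -0.1811, 0.0787]
eef_rot: [-2.197, 1.567, -0.576]
contact_force: [2.2, 1.6, 16.9]
finger_gap: 0.0787
```

>>> play_rows([
  [[0.5,0,0,0],[1,0,0,0],[1,0,0,0]],
])

```text
clock: 19.75
position: [0.5308, -0.1811, 0.0787]
eef_rot: [-2.191, 1.567, -0.57]
contact_force: [-0.1, 2.5, 23.1]
finger_gap: 0.0784
```

>>> play_rows([
  [[-0.8,0,0,0],[-0.8,0,0,0],[-0.8,0,0,0]],
])

```text
clock: 20.05
position: [0.5308, -0.1811, 0.0787]
eef_rot: [-2.196, 1.567, -0.575]
contact_force: [1.8, 1.0, 17.8]
finger_gap: 0.0788
```

```bash
python3 - <<'E'
from h import *
im,d=arm.camera("wrist"); W=cloud("wrist",d); lidfit(W); save("w15.png",im)
go([.5308,-.1811,0.0787],92.9)
im,d=arm.camera("top"); save("top15.png",im); Wt=cloud("top",d)
P=Wt.reshape(-1,3)
u=np.array([np.cos(np.radians(2.9)),np.sin(np.radians(2.9))]); v=np.array([-u[1],u[0]]); o0=np.array([.5278,-.1805])
c=np.c_[(P[:,:2]-o0)@u,(P[:,:2]-o0)@v,P[:,2]]*1000
q=c[(abs(c[:,0]-40)<35)&(abs(c[:,1])<55)&(c[:,2]<92)&(c[:,2]>60)]
print(np.percentile(q[:,2],[5,50,95]),np.linalg.lstsq(np.c_[q[:,:2],np.ones(len(q))],q[:,2],rcond=None)[0])
E
```

```text
{'tilt': np.float64(-0.23606338281938496), 'tilt_rad': np.float64(-0.004120083273594082), 'roll': np.float64(-0.002042317782218296), 'c': array([ 4.000e-03, -2.000e-03, -6.512e+00]), 'n': 25371, 'tongue_a': array([-86.4, -83.4, -80.4]), 'tongue_x': array([-4.2, -1.5]), 'tongue_z': array([-49. ,  48.9]), 'tip_top': (np.float64(-85.5), np.float64(-2.8))}
inc [-0.  0.  0.] turn -0.01 | pos [ 0.5308 -0.1811  0.0787] jawaz 92.89 xax [ 0.003 -0.002 -1.   ] q6 -0.51 F [ 1.34  2.05 16.23] T [0.546 0.319 0.157] gap 0.0785 t 20.1
[80.15227064 83.79834115 87.74466346] [3.42948427e-03 5.76158240e-03 8.34948220e+01]
```

View pics/top15.png

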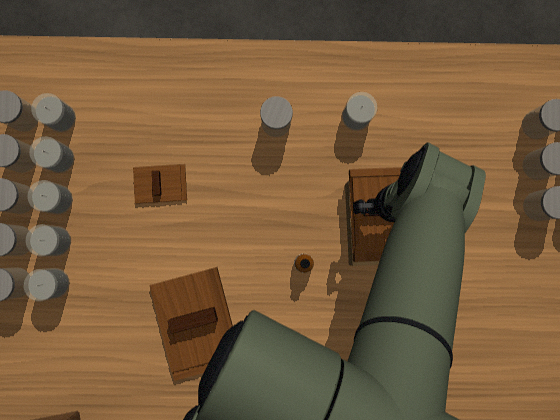

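>>> play_rows([
  [[-1,0,0,0],[-1.7,0,0,0],[-1.7,0,0,0]],
])

```text
clock: 20.45
position: [0.5307, -0.1811, 0.079]
eef_rot: [-2.229, 1.568, -0.608]
contact_force: [5.4, -0.6, 6.1]
finger_gap: 0.0785
```

>>> play_rows([
  [[0,0,0,0],[0,0,0,0],[0,0,0,0],[0,0,0,0]],
], jaw=1)

```text
clock: 20.85
position: [0.5284, -0.1801, 0.0772]
eef_rot: [1.26, 1.569, 2.88]
contact_force: [-0.2, -0.2, -0.4]
finger_gap: 0.0855
```

```bash
python3 - <<'E'
from h import *
im,d=arm.camera("wrist"); save("w16.png",im)
E
```

```text
(no output)
```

View pics/w16.png

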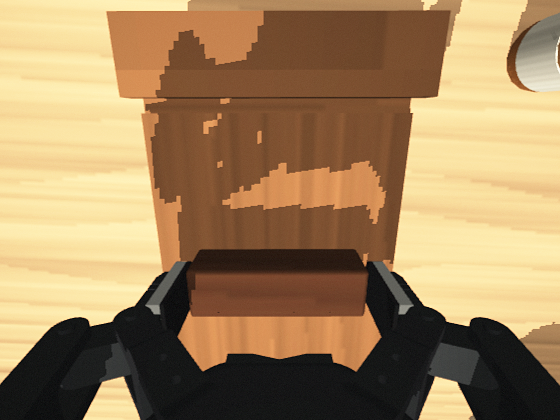

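>>> play_rows([
  [[-4,0,0,0],[-9,0,0,0],[-16,0,0,0],[-25,0,0,0],[-40,0,0,0],[-60,0,0,0],[-80,0,0,0],[-100,0,0,0],[-100,20,0,0],[-100,40,0,0]],
])

```text
clock: 21.9
position: [0.4899, -0.1826, 0.1794]
eef_rot: [-2.149, 1.568, -0.527]
contact_force: [0.0, -0.1, -0.6]
finger_gap: 0.0855
```

>>> play_rows([
  [[-20,30,0,0],[-40,60,0,0],[-40,90,0,0],[-40,90,0,0],[-40,90,0,0]],
])

```text
clock: 22.4
position: [0.3997, -0.1871, 0.2187]
eef_rot: [-2.109, 1.569, -0.489]
contact_force: [-0.2, 0.1, 0.7]
finger_gap: 0.0854
```

```bash
python3 - <<'E'
from h import *
u=np.array([np.cos(np.radians(2.9)),np.sin(np.radians(2.9))]); v=np.array([-u[1],u[0]]); o0=np.array([.5278,-.1805])
for n in ["wrist","side","top"]:
    im,d=arm.camera(n); save(n+"17.png",im); P=cloud(n,d).reshape(-1,3)
    c=np.c_[(P[:,:2]-o0)@u,(P[:,:2]-o0)@v,P[:,2]]*1000
    for nm,(a,b,zl,zh) in {"batten":(-30,30,102,115),"rail":(-125,-75,91,99),"board":(20,70,76,92)}.items():
        q=c[(c[:,0]>a)&(c[:,0]<b)&(abs(c[:,1])<80)&(c[:,2]>zl)&(c[:,2]<zh)]
        if len(q)<50: print(n,nm,len(q)); continue
        if nm=="board":
            q=q[abs(q[:,1])<50]; print(n,"plane",np.linalg.lstsq(np.c_[q[:,:2],np.ones(len(q))],q[:,2],rcond=None)[0].round(4))
        else: print(n,nm,len(q),cv2.minAreaRect(q[:,:2].astype(np.float32)),np.median(q[:,2]))
go([.5,0,.2])
E
```

```text
wrist batten 1735 ((-0.33556365966796875, -1.0474700927734375), (79.98304748535156, 24.884563446044922), 89.88985443115234) 108.60239311181817
wrist rail 3887 ((-98.15258026123047, -0.5067138671875), (30.729684829711914, 128.4615020751953), 0.03407583385705948) 94.9182724207394
wrist plane [-1.40000e-03  3.00000e-04  8.48435e+01]
side batten 715 ((-1.3733453750610352, -1.9395027160644531), (24.294233322143555, 82.10794830322266), 0.21796222031116486) 108.25288980049558
side rail 1400 ((-99.09275817871094, -0.49875640869140625), (130.06765747070312, 29.95235824584961), 89.67725372314453) 94.61707117963462
side plane [-1.20000e-03 -1.20000e-03  8.44902e+01]
top batten 394 ((0.774928092956543, -0.5371513366699219), (80.3221206665039, 24.44207000732422), 89.3172378540039) 107.20314878178856
top rail 581 ((-96.80791473388672, 0.3974876403808594), (29.8173885345459, 127.96923065185547), 0.16785883903503418) 93.85068193642793
top plane [-6.70000e-03  1.10000e-03  8.39102e+01]
inc [  18.  -108.9  181.7] turn 0 | pos [ 0.4004 -0.1869  0.2179] jawaz 92.9 xax [ 0.001 -0.    -1.   ] q6 -0.65 F [-0.46  0.23 -0.18] T [-0.011  0.    -0.021] gap 0.0854 t 22.55
```

View pics/side17.png

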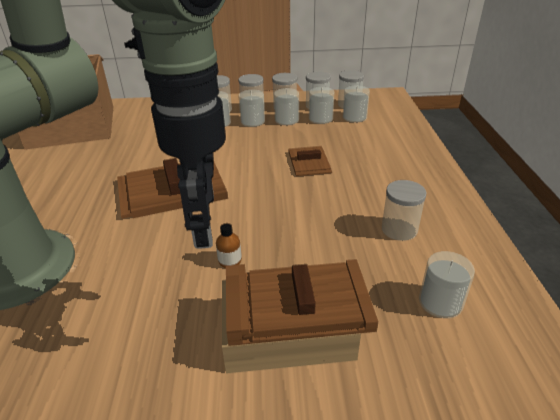

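View pics/wrist17.png

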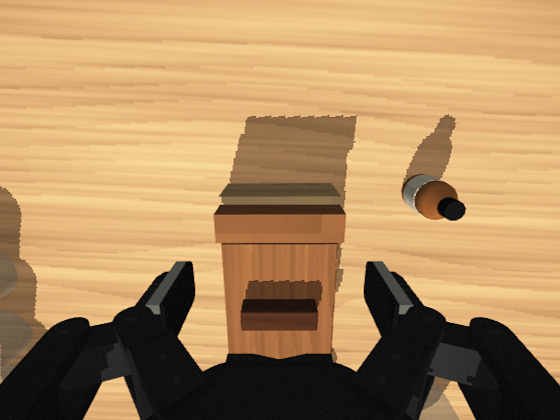

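The lid sits flat: its board top is 10 mm below the rail top, as it should be when shut. The batten is about 98 mm from the rail centre, and the bystanders haven't moved. Handing in.

```bash
python3 - <<'E'
from h import *
print(arm.hand_in())
E
```

```text
the job is handed in; nothing more can be done
None
```

The lid is on the crate, seated flat with its tongue at the bottom of the groove, and I handed the job in at about 22.6 s of the 48 s allowed.

- **Grip and tilt:** I picked up the middle-sized lid by the ends of its batten. The tool can't pitch, so I tilted the lid to 0.24 rad by pressing its cleat end on top of the rail, with about 5 N.
- **Tongue:** I slid it under the lip until I felt about 5 N at the groove bottom, where the images had put it.
- **Lowering:** I brought the other end down along the hinge arc with about 8 N at the wrist and a light push into the groove.
- **Press:** I pressed the lid flat, then eased off and let go. The press peaked at 23 N at the wrist (roughly 25 N on the seats), above the suggested 10–20 N but below the 35 N limit. It settled at about 17 N.

**Last checks:**
- **Fit:** All three cameras show the lid flat to within 0.007 rad, with its top 10 mm below the rail top as it should be. It is parallel to the frame, and the batten is 97.6–97.8 mm from the rail centre (98–100.5 mm expected when shut).
- **Surroundings:** The gripper is clear of everything, and the jars and bottle still stand where they were.
- **Disagreements:** The cameras differ by 1–2 mm in absolute position. They put the lid 0.5–1.4 mm off centre sideways relative to the rail.

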